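Put the fallen cans back on the narrow ledge and raise its guard

ROBOT

A 6-joint arm with a two-finger parallel gripper is mounted at the origin on a cart in front of the work surface, level with it; the furniture and walls round the work are solid. World frame = base frame: x ahead of the robot, y to its left, z up, the work surface at z = 0. Lengths are in m, angles in rad, forces in N, time in s.
With the tool pointing down it reaches from about 0.325 to 0.9 m from the base axis. Payload 6.1 kg.
Tool frame: the origin (TCP) lies midway between the tips of the shut fingers; the grasp point (between the pads) lies 19 mm behind it; z points along the fingers, y is the line along which they close (so a half turn about z gives the same grasp; the last joint's range is limited). The gripper opens to 85 mm and grips with 20 to 120 N. Pads are 22 mm wide; open, the fingers measure 114 mm over their backs; the gripper's body (76 mm by 85 mm) begins 54 mm behind the grasp point. The pads swing forward as they close: fully open they stand 13 mm farther back than shut.
Start: joints at [-1.47, 0.22, 1.526, -0, 1.395, -0.126], TCP at [0.141, -0.609, 0.231] pointing down, gripper open.
Joint ranges: [-2.98, 2.98], [-0.91, 2.08], [0.09, 2.57], [-1.24, 4.39], [0.2, 2.65], [-2.68, 2.68]. Speed limits (rad/s): [2.57, 2.57, 3.01, 3.14, 3.14, 3.14].

INTERFACE

Orientations are given as a unit quaternion [w, x, y, z].
In Python, from rig import bot, jaws, kinematics, sensors, viewer, workorder gives the robot as it stands. Calls block until the motion is done:
- bot.move_ptp(position, orientation): joint-space move of the TCP to a pose.
- bot.move_linear(position, max_speed=0.15, rotation=None): straight line of the TCP; rotation=None keeps the orientation; max_speed is the mean speed in m/s.
- bot.move_j(angles): joint-space move.
- jaws.ungrasp() and jaws.clamp(grasp_force=None): open the fingers fully, or close them until they stop; grasp_force is the grip in N (None keeps the last).
- bot.dwell(seconds).
- kinematics.solve_ik(position, orientation): joint angles nearest the present ones, or None.
- sensors.get_state(): the state.
- viewer.read_camera(name): name is "scene" or "top" or "wrist"; returns a dict with "img" (420x560x3 uint8, red, green, blue), "intrinsics" (3x3 intrinsics, pixels), "k1" (the pictures are not rectified: a ray, as slopes to the right and down, at radius r is drawn at 1 + k1 r^2 times it, then the intrinsics apply), "R" (3x3) and "t" (3): a world point X has camera coordinates R X + t. Camera axes: x right, y down, z forward; pixel columns grow to the right and rows downward; lengths in m; the calibration is good to about 2 mm. A picture is of the moment at which its call begins. There is no depth.
A pose or a line that the arm cannot do raises bot.Unreachable and nothing moves.
- workorder.sign_off(): hands the job in; it is judged then, once.
The state is a dict: "clock": time; "joint_positions": joint angles; "dq": joint speeds; "joint_torque": joint torques, N m; "tcp_pos": TCP position; "eef_rot": TCP orientation; "contact_force": force on the tool from outside, world axes, zero at the start; "moment": the same for the moment, N m; "gripper_width": opening from 0.0 (shut) to 1.0 (fully open); "grip_force": force on a finger pad.
Only numpy, scipy, OpenCV 4.12 (cv2) and the standard library are available. Lean on these libraries where they do the work, as an engineer would, in place of code of your own. Each camera call takes 0.05 s, during which the arm holds its last target. There are 200 camera calls.

TASK

Some cans have been knocked off the narrow raised ledge and lie on the bench. Push the ledge's yellow guard bar fully down by its black knob, stand every fallen can upright (cap up) on the ledge strip so that none can tip off, then pull the guard fully up again. Let go of everything, and do not disturb the tape measure, the aerosol can or the pliers.

Things in the scene. Friction and masses are not known exactly. Their poses are not given: they have to be found in the camera images.
- oil_a_mid (a point): cream-white metal can with a black screw cap, 58 mm diameter (straight body 91 mm high, 103 mm with the narrower cap), 0.13 to 0.25 kg; it may be absent. Starts on its side on the bench, cap towards the robot and its right (0.5 to 1.2 rad from -x towards -y). Point on its axis 50 mm above the base; z runs from base to cap (up when upright).
- cleaner_a_mid (a point): grey-white metal can with a light grey cap and a dark label, 66 mm diameter (straight body 111 mm high, 123 mm with the narrower cap), 0.13 to 0.25 kg; it may be absent. Starts on its side on the bench, cap towards the robot and its right (0.5 to 1.2 rad from -x towards -y). Point on its axis 50 mm above the base; z runs from base to cap (up when upright).
- cleaner_b_mid (a point): grey-white metal can with a light grey cap and a dark label, 66 mm diameter (straight body 111 mm high, 123 mm with the narrower cap), 0.13 to 0.25 kg; it may be absent. Starts on its side on the bench, cap towards the robot and its right (0.5 to 1.2 rad from -x towards -y). Point on its axis 50 mm above the base; z runs from base to cap (up when upright).
- ledge: fixed narrow raised ledge: a flat pale aluminium strip on two grey posts, 340 mm long (along its y) and only 40 mm deep (along its x), top face 80 mm above the bench. The cans are wider than the strip and overhang it equally at front and back. Origin on the bench under the middle of the strip; z up, y along the strip, -x towards the robot. Its place and turn vary.
- guard (a joint): lift-up guard: a yellow bar along the front of the ledge, 10 mm thick, 405 mm long, its centre line 64 mm in front of the ledge's centre line (ledge x = -0.064, inner face at -0.059). Value in m: 0 = fully down (bar's top edge 72 mm above the bench, below the ledge's top), 0.05 = fully up (top edge 122 mm). It slides straight up and down, stays where it is left (6 N friction, 0.25 kg), starts nearly or fully up.
- guard_grip (a point): black upright round knob on the left (+y) end of the guard bar, 25 mm diameter, 48 mm tall, of which 46 mm stand clear above the bar; its axis lies 40 mm beyond the strip's left end (ledge x = -0.064, y = 0.210); the point is on its axis 22 mm below its top. It moves with the guard.
- tape_measure: bystander: yellow and black tape measure, 36 x 80 x 60 mm, standing on the bench left of the ledge; origin under its middle
- spray: bystander: white and orange aerosol can, 65 mm diameter, 207 mm tall, standing left of the ledge; origin at the centre of its base
- pliers: bystander: red-handled pliers, 52 x 184 x 16 mm, lying flat close behind the ledge; origin under their middle
Mind the look-alikes: they are no part of the job. Leave any purple look-alike of the part that bears cleaner_b_mid alone.

How it is judged:
On the way, in this order (a step that is already met when the one before it is completed fails the run):
1. the guard bar is pushed fully down (value of joint guard below 0.006 m), for 0.2 s.
2. with the guard down, every can that is present stands upright on the ledge (value of joint guard below 0.012 m and x of oil_a_mid in the frame of ledge between -0.021 and 0.021 m and y of oil_a_mid in the frame of ledge between -0.17 and 0.17 m and z of oil_a_mid in the frame of ledge between 0.122 and 0.138 m and angle between each of oil_a_mid, cleaner_a_mid, cleaner_b_mid's own z axis and vertical below 0.12 rad and linear speed of each of oil_a, cleaner_a, cleaner_b below 0.02 m/s and x of cleaner_a_mid in the frame of ledge between -0.021 and 0.021 m and y of cleaner_a_mid in the frame of ledge between -0.17 and 0.17 m and z of cleaner_a_mid in the frame of ledge between 0.122 and 0.138 m and x of cleaner_b_mid in the frame of ledge between -0.021 and 0.021 m and y of cleaner_b_mid in the frame of ledge between -0.17 and 0.17 m and z of cleaner_b_mid in the frame of ledge between 0.122 and 0.138 m), for 0.3 s.
At the end, for the whole second after the job is handed in: The guard is up (at least 43 of its 50 mm) and every can that is present stands at rest on the ledge strip, cap up, tilted less than 0.12 rad, its axis within 21 mm of the strip's centre line and within its length (value of joint guard above 0.043 m and x of oil_a_mid in the frame of ledge between -0.021 and 0.021 m and y of oil_a_mid in the frame of ledge between -0.17 and 0.17 m and z of oil_a_mid in the frame of ledge between 0.122 and 0.138 m and angle between each of oil_a_mid, cleaner_a_mid, cleaner_b_mid's own z axis and vertical below 0.12 rad and linear speed of each of oil_a, cleaner_a, cleaner_b below 0.02 m/s and x of cleaner_a_mid in the frame of ledge between -0.021 and 0.021 m and y of cleaner_a_mid in the frame of ledge between -0.17 and 0.17 m and z of cleaner_a_mid in the frame of ledge between 0.122 and 0.138 m and x of cleaner_b_mid in the frame of ledge between -0.021 and 0.021 m and y of cleaner_b_mid in the frame of ledge between -0.17 and 0.17 m and z of cleaner_b_mid in the frame of ledge between 0.122 and 0.138 m); the robot touches nothing.
It fails at once if the tape measure is shoved more than 30 mm or knocked over (distance of tape_measure from where it was at the start of the episode above 0.03 m or angle between tape_measure's own z axis and vertical above 0.5 rad).
It fails at once if the aerosol can is shoved more than 30 mm or knocked over (distance of spray from where it was at the start of the episode above 0.03 m or angle between spray's own z axis and vertical above 0.5 rad).
It fails at once if the pliers is shoved more than 30 mm or knocked over (distance of pliers from where it was at the start of the episode above 0.03 m or angle between pliers's own z axis and vertical above 0.5 rad).
Of oil_a, cleaner_a, cleaner_b only 2 to 3 are there at a start; the rules pass over those that are not, and their reading is None.
Once in a run the grip may slacken for a moment while it holds something.
It also fails if it takes over 210 s, if anything falls off the work surface, if the arm or the gripper's body presses on something with over 40 N, if the wrist force passes 120 N, or if a joint passes its speed limit or range.

## Working session

There is one attempt and no reset: what is moved stays moved. The work goes in short steps, each a Python script; the robot and the scene stay as the last script left them, time stands still between calls to the robot, and variables do not carry over. Pictures are saved under pics/ and viewed, at most 17 in all, crops included, and the job is handed in when it is done.

```bash
ls; mkdir -p pics; cat > h.py <<'E'
import numpy as np, cv2
from rig import bot, jaws, kinematics, sensors, viewer, workorder
def shot(cam,name=None):
    d=viewer.read_camera(cam)
    if name: cv2.imwrite(f'pics/{name}.png',cv2.cvtColor(np.asarray(d['img']),cv2.COLOR_RGB2BGR))
    return d
def ray(d,px):
    K=np.array(d['intrinsics'],float); k=d['k1']
    n=(np.array(px,float)-K[:2,2])/[K[0,0],K[1,1]]; u=n.copy()
    for _ in range(30): u=n/(1+k*(u@u))
    R=np.array(d['R']); t=np.array(d['t'])
    return -R.T@t, R.T@np.array([u[0],u[1],1.])
def onz(d,px,z):
    c,v=ray(d,px); return c+v*(z-c[2])/v[2]
def proj(d,X):
    p=np.array(d['R'])@np.array(X)+np.array(d['t']); u=p[:2]/p[2]; u=u*(1+d['k1']*(u@u))
    K=np.array(d['intrinsics']); return u*[K[0,0],K[1,1]]+K[:2,2]
def tri(d1,p1,d2,p2):
    c1,v1=ray(d1,p1);c2,v2=ray(d2,p2)
    s=np.linalg.lstsq(np.c_[v1,-v2],c2-c1,rcond=None)[0]
    a=c1+v1*s[0];b=c2+v2*s[1]; return (a+b)/2,np.linalg.norm(a-b)
E
python3 - <<'E'
from h import *
import pickle
D={c:shot(c,c+'0') for c in('scene','top')}
pickle.dump(D,open('d0.pkl','wb'))
for c in D: print(c,-np.array(D[c]['R']).T@D[c]['t'],D[c]['k1'],D[c]['intrinsics'][0])
print(sensors.get_state())
E
```

```text
pics
scene [1.26972351 0.48915333 1.19104713] -0.0733315121704138 [399.37074101   0.         274.5245358 ]
top [0.4229055  0.04963888 1.25118937] -0.030399265129086455 [402.81855307   0.         270.10764557]
{'clock': 0.1, 'joint_positions': array([-1.47010274e+00,  2.21165037e-01,  1.52749633e+00,  1.81734304e-05,
        1.39469537e+00, -1.26095309e-01]), 'dq': array([-0.00023586, -0.0008959 , -0.00212105, -0.00142098,  0.00068886,
       -0.00020859]), 'joint_torque': array([ 1.51333330e-03, -4.98244572e+01, -3.90546012e+01, -9.80927143e-05,
        5.72557721e-03,  2.23043037e-05]), 'tcp_pos': array([ 0.14048117, -0.60845077,  0.23029782]), 'eef_rot': array([-8.81855783e-04,  9.93577530e-01,  1.13149960e-01,  2.01464267e-05]), 'contact_force': array([-0.21144483,  0.28538163, -0.1000771 ]), 'moment': array([-0.02517417, -0.02081229,  0.01883029]), 'grip_force': 0.0, 'gripper_width': 1.0006205406090238}
```

View pics/scene0.png

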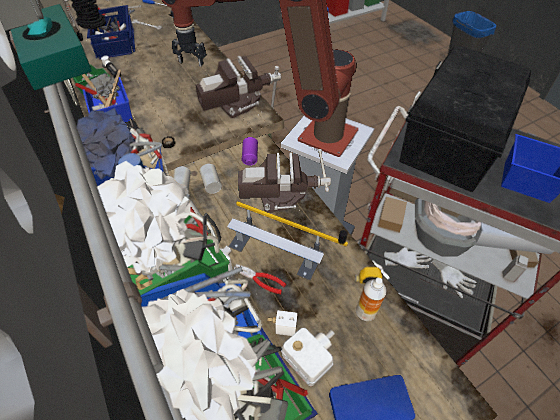

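View pics/top0.png

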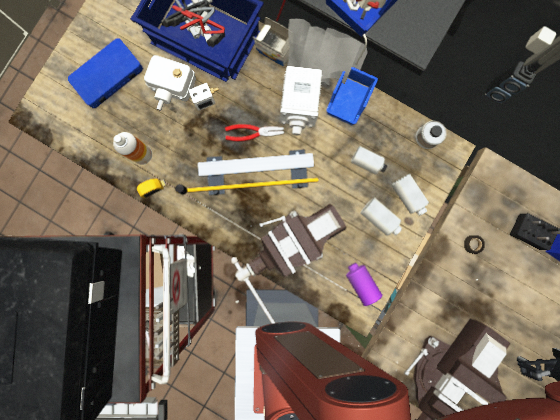

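The top view shows the ledge at (255,165), the guard bar below it with its knob at (181,189), and three pale lying cans at (369,160), (381,217) and (410,195). A purple look-alike lies at (364,284), and something else stands upright at (432,133). The vise at (290,245) and the board at (430,230) are obstacles. I'll enlarge that area.

```bash
python3 - <<'E'
import cv2,pickle
from h import *
t=cv2.imread('pics/top0.png'); s=cv2.imread('pics/scene0.png')
cv2.imwrite('pics/c1.png',cv2.resize(t[110:310,330:490],None,fx=4,fy=4,interpolation=cv2.INTER_CUBIC)[:600])
D=pickle.load(open('d0.pkl','rb'));T=D['top']
for n,p,z in [('stripL',(198,169),.08),('stripR',(313,160),.08),('knob',(181,188),.15),('barR',(318,180),.12),('c1',(369,160),.033),('c2',(381,217),.033),('c3',(410,195),.033),('up',(432,133),.1),('vise',(290,245),.1),('purple',(364,284),.03),('boardtop',(472,150),.1),('board',(385,320),.1),('spray',(124,140),.2),('tape',(150,187),.06)]:
    print(n,onz(T,p,z).round(3))
E
```

```text
stripL [0.625 0.272 0.08 ]
stripR [ 0.656 -0.066  0.08 ]
knob [0.56  0.304 0.15 ]
barR [ 0.591 -0.076  0.12 ]
c1 [ 0.667 -0.242  0.033]
c2 [ 0.493 -0.278  0.033]
c3 [ 0.561 -0.367  0.033]
up [ 0.736 -0.41   0.1  ]
vise [0.406 0.    0.1  ]
purple [ 0.291 -0.227  0.03 ]
boardtop [ 0.688 -0.527  0.1  ]
board [ 0.198 -0.271  0.1  ]
spray [0.681 0.449 0.2  ]
tape [0.573 0.418 0.06 ]
```

View pics/c1.png

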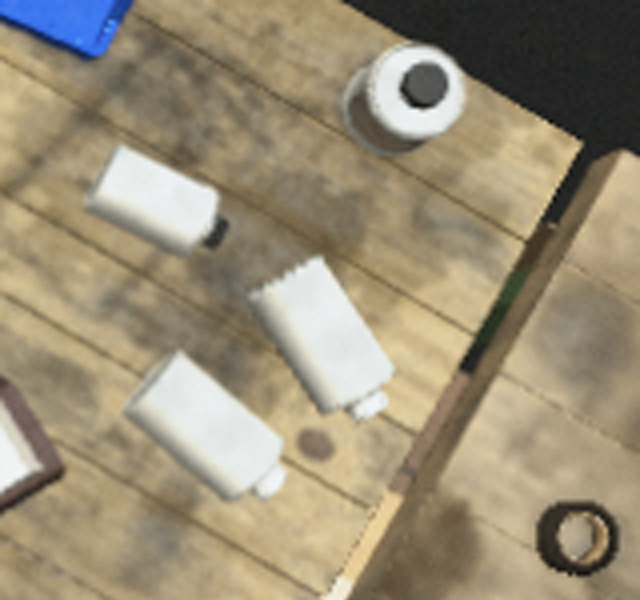

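The fallen cans, in crop pixels, are:
- **Black cap:** the oil can at (155,200), smaller.
- **Light grey cap:** cleaners at (205,425) and (325,335).

The larger black-capped can at (405,95) stands upright and the purple one is a look-alike, so neither is part of the job. Next I'll measure by mask and check reach.

```bash
cat > meas.py <<'E'
from h import *
import pickle
D=pickle.load(open('d0.pkl','rb'));T=D['top'];S=D['scene']
hsv=cv2.cvtColor(T['img'],cv2.COLOR_RGB2HSV)
m=((hsv[...,1]<45)&(hsv[...,2]>150)).astype(np.uint8)
m=cv2.morphologyEx(m,cv2.MORPH_OPEN,np.ones((3,3)))
def rect(seed,z):
    n,l,st,ce=cv2.connectedComponentsWithStats(m)
    ids=np.unique(l[seed[1]-3:seed[1]+4,seed[0]-3:seed[0]+4]);i=max(ids[ids>0],key=lambda k:st[k,4])
    ys,xs=np.nonzero(l==i)
    P=np.array([onz(T,p,z)[:2] for p in np.c_[xs,ys]])
    (c,sz,a)=cv2.minAreaRect((P*1000).astype(np.float32)); b=cv2.boxPoints((c,sz,a))/1000
    e=[b[1]-b[0],b[2]-b[1]];L=max(e,key=np.linalg.norm)
    return np.array(c)/1000,np.array(sz)/1000,L/np.linalg.norm(L),st[i,4]
if __name__=='__main__':
    for n,p,z in [('ledge',(255,165),.08),('oil',(369,160),.033),('c2',(381,217),.037),('c3',(410,195),.037)]:
        c,sz,L,a=rect(p,z)
        if n!='ledge' and L[0]>0: L=-L
        if n=='ledge' and L[1]<0: L=-L
        print(n,c.round(4),sz.round(4),L.round(3),a,'ang',np.arctan2(-L[1],-L[0]).round(3))
    y=((hsv[...,0]>20)&(hsv[...,0]<32)&(hsv[...,1]>170)&(hsv[...,2]>150))
    ys,xs=np.nonzero(y&(np.arange(560)[None]>188)&(np.arange(560)[None]<330)&(np.arange(420)[:,None]>170)&(np.arange(420)[:,None]<195))
    print('bar',[onz(T,p,.12).round(3) for p in ((xs.min(),ys[xs==xs.min()].mean()),(xs.max(),ys[xs==xs.max()].mean()))])
    h2=cv2.cvtColor(S['img'],cv2.COLOR_RGB2HSV)
    # knob both views, vise and board corners
    for n,a,b in [('knob',(181,188.5),(343,236)),('viseJaw',(331,216),(242,186)),('viseHandle',(240,272),(327,183)),('boardfar',(480,150),(165,163))]:
        print(n,*tri(T,a,S,b))
E
python3 meas.py; python3 - <<'E'
import cv2
s=cv2.imread('pics/scene0.png')[120:280,140:370]
cv2.imwrite('pics/c2.png',cv2.resize(s,None,fx=3.4,fy=3.4,interpolation=cv2.INTER_CUBIC))
E
```

```text
ledge [0.6436 0.1035] [0.0479 0.3408] [-0.095  0.996] 1677 ang -1.476
oil [ 0.6702 -0.241 ] [0.0941 0.0515] [-0.442 -0.897] 493 ang 1.113
c2 [ 0.4925 -0.2832] [0.1306 0.0605] [-0.65 -0.76] 786 ang 0.863
c3 [ 0.561 -0.372] [0.128  0.0606] [-0.834 -0.552] 756 ang 0.584
bar [array([0.56 , 0.288, 0.12 ]), array([ 0.594, -0.074,  0.12 ])]
knob [0.55897681 0.30753451 0.14141019] 0.0031546773586589687
viseJaw [ 0.49287966 -0.1219282   0.06766553] 0.0017858940009603125
viseHandle [0.32504475 0.14490337 0.0726464 ] 0.0029969309466210915
boardfar [ 0.63500429 -0.42035804  0.20800021] 0.1368759530072264
```

View pics/c2.png

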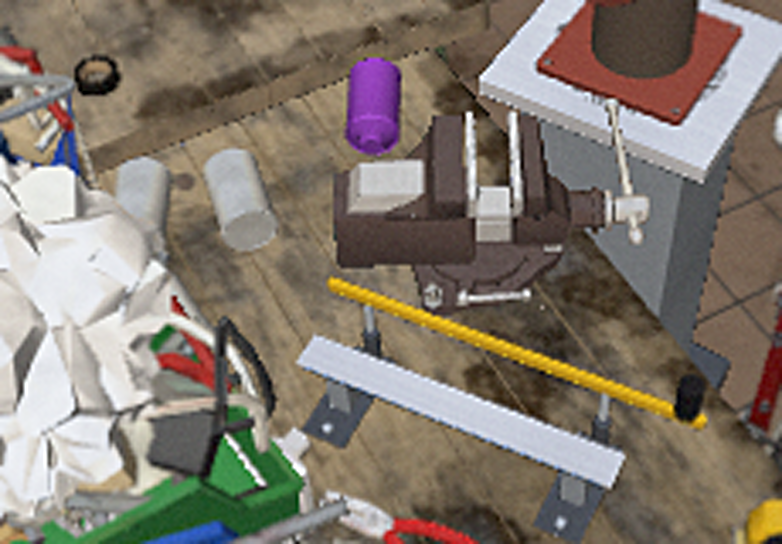

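Measurements agree: the ledge centre is (0.6415, 0.1035) with yaw 0.095, and the knob is at (0.559, 0.3065), 2 mm from where the ledge pose puts it. The enlarged scene view shows both cleaners at (240,200) and (142,200), the purple one set apart, and the vise well below the transit height. Now I'll check IK for all poses and push the guard down.

```bash
cat >> h.py <<'E'
from scipy.spatial.transform import Rotation as Ro
C=np.array([.6415,.1035]); YAW=.095
EX=np.array([np.cos(YAW),np.sin(YAW),0]); EY=np.array([-np.sin(YAW),np.cos(YAW),0]); UP=np.array([0,0,1.])
def led(x,y,z): return np.array([*C,0])+x*EX+y*EY+z*UP
def quat(x,z):
    x=x/np.linalg.norm(x); q=Ro.from_matrix(np.c_[x,np.cross(z,x),z]).as_quat(); return q[[3,0,1,2]]
KNOB=led(-.064,.21,0)
CANS={ # name: centre xy, offset centre->grip along cap dir, cap dir, radius, grip height over base
 'c2':((.4925,-.2832),.0085,(-.65,-.76),.033,.070),
 'c3':((.561,-.372),.0085,(-.834,-.552),.033,.070),
 'oil':((.6702,-.241),.0095,(-.442,-.897),.029,.055)}
BACK=.021
def pick(n,s,d,lift=0):
    c,o,a,r,g=CANS[n]; a=np.array([*a,0]);a/=np.linalg.norm(a)
    z=-UP*np.cos(d)-a*np.sin(d); x=s*(a-z*(a@z))
    return np.array([*c,0])+a*o+UP*r+z*BACK-z*lift, quat(x,z)
def place(n,s,d,y,lift=0,back=0,head=None):
    g=CANS[n][4]; P=led(0,y,.08+g)
    h=P*[1,1,0] if head is None else np.array([np.cos(head),np.sin(head),0]); h=h/np.linalg.norm(h)
    z=h*np.cos(d)-UP*np.sin(d); x=s*(UP-z*(UP@z))
    return P+z*BACK+UP*lift-z*back, quat(x,z)
E
python3 - <<'E'
from h import *
f=lambda p,q:(lambda r:None if r is None else np.round(r,2))(kinematics.solve_ik(p,q))
for s in(1,-1):
    print('knob',s,f(KNOB+[0,0,.25],quat(s*EY,-UP)),f(KNOB+[0,0,.09],quat(s*EY,-UP)))
    for d in(.35,.55):
        for n,y in(('c2',.11),('c3',-.13),('oil',-.01)):
            print(n,s,d,'pick',f(*pick(n,s,d)),f(*pick(n,s,d,.15)),'place',f(*place(n,s,d,y)),f(*place(n,s,d,y,.1)))
E
```

```text
knob 1 [ 0.38  0.24  1.47 -0.    1.43  0.28] [ 0.38  0.38  1.61 -0.    1.15  0.28]
c2 1 0.35 pick None None place [ 0.11  0.15  2.31  2.77  0.57 -1.32] [ 0.11 -0.12  2.32  2.49  0.33 -1.02]
c3 1 0.35 pick None None place [-0.26  0.13  2.34  2.76  0.58 -1.32] [-0.26 -0.16  2.35  2.46  0.33 -0.99]
oil 1 0.35 pick None None place [-0.08  0.17  2.35  2.78  0.62 -1.35] [-0.08 -0.13  2.36  2.52  0.36 -1.06]
c2 1 0.55 pick [-0.97  0.42  1.84  0.6   1.12  2.55] [-1.1   0.24  1.77  0.51  1.38  2.59] place [ 0.13  0.06  2.26  2.39  0.25 -0.94] None
c3 1 0.55 pick None None place [-0.24  0.03  2.29  2.37  0.25 -0.93] None
oil 1 0.55 pick [-0.7   0.71  1.41  0.57  1.23  2.65] [-0.8   0.58  1.33  0.52  1.45  2.67] place [-0.06  0.06  2.3   2.46  0.28 -1.02] None
knob -1 None None
c2 -1 0.35 pick [-0.87  0.36  1.85  0.41  1.03 -0.39] [-0.96  0.16  1.79  0.35  1.3  -0.36] place [0.11 0.15 2.31 2.77 0.57 1.82] [ 0.11 -0.12  2.32  2.49  0.33  2.13]
c3 -1 0.35 pick [-0.88  0.51  1.64  0.42  1.   -0.12] [-0.96  0.31  1.61  0.37  1.24 -0.1 ] place [-0.26  0.13  2.34  2.76  0.58  1.82] [-0.26 -0.16  2.35  2.46  0.33  2.15]
oil -1 0.35 pick [-0.62  0.66  1.42  0.38  1.15 -0.34] [-0.69  0.51  1.36  0.35  1.38 -0.32] place [-0.08  0.17  2.35  2.78  0.62  1.8 ] [-0.08 -0.13  2.36  2.52  0.36  2.08]
c2 -1 0.55 pick [-0.97  0.42  1.84  0.6   1.12 -0.59] [-1.1   0.24  1.77  0.51  1.38 -0.56] place [0.13 0.06 2.26 2.39 0.25 2.2 ] None
c3 -1 0.55 pick [-0.97  0.54  1.67  0.65  1.03 -0.35] [-1.09  0.34  1.65  0.58  1.27 -0.32] place [-0.24  0.03  2.29  2.37  0.25  2.21] None
oil -1 0.55 pick [-0.7   0.71  1.41  0.57  1.23 -0.49] [-0.8   0.58  1.33  0.52  1.45 -0.47] place [-0.06  0.06  2.3   2.46  0.28  2.12] None
```

```bash
python3 - <<'E'
from h import *
f=lambda p,q:(lambda r:None if r is None else np.round(r,2))(kinematics.solve_ik(p,q))
for n,y in(('c2',.11),('oil',-.01),('c3',-.13)):
    P=led(0,y,0); r=np.hypot(*P[:2]); hd=np.arctan2(P[1],P[0])-np.arcsin(.077/r)
    for d in(.25,.35):
        for k in (hd,hd-.15,hd+.15): print(n,d,round(k,2),[f(*place(n,-1,d,y,l,head=k)) for l in(0,.06,.12)])
st=sensors.get_state()
q=quat(EY,-UP)
p=st['tcp_pos'].copy(); p[2]=.38; bot.move_linear(p)
bot.move_ptp(KNOB+[0,0,.30],q)
print(sensors.get_state()['clock'],sensors.get_state()['tcp_pos'])
d=shot('wrist','w1'); print(proj(d,KNOB+[0,0,.168]))
pickle=__import__('pickle'); pickle.dump(d,open('w1.pkl','wb'))
E
```

```text
c2 0.25 0.21 [array([0.21, 0.24, 2.31, 3.14, 0.73, 1.57]), array([0.21, 0.05, 2.34, 3.13, 0.57, 1.58]), array([ 0.21, -0.11,  2.33,  3.13,  0.4 ,  1.58])]
c2 0.25 0.06 [array([0.33, 0.26, 2.28, 3.53, 0.75, 1.35]), array([0.33, 0.09, 2.3 , 3.61, 0.61, 1.24]), array([ 0.33, -0.07,  2.3 ,  3.75,  0.47,  1.08])]
c2 0.25 0.36 [array([0.08, 0.23, 2.32, 2.74, 0.76, 1.8 ]), array([0.08, 0.04, 2.34, 2.66, 0.61, 1.91]), array([ 0.08, -0.12,  2.34,  2.51,  0.47,  2.08])]
c2 0.35 0.21 [array([0.21, 0.16, 2.31, 3.13, 0.55, 1.58]), array([ 0.21, -0.01,  2.32,  3.13,  0.38,  1.58]), array([ 0.21, -0.16,  2.3 ,  3.12,  0.22,  1.59])]
c2 0.35 0.06 [array([0.32, 0.19, 2.27, 3.6 , 0.58, 1.27]), array([0.32, 0.02, 2.28, 3.75, 0.44, 1.1 ]), array([ 0.32, -0.12,  2.27,  4.01,  0.33,  0.82])]
c2 0.35 0.36 [array([0.09, 0.15, 2.31, 2.67, 0.59, 1.88]), array([ 0.09, -0.02,  2.32,  2.51,  0.45,  2.05]), array([ 0.09, -0.17,  2.31,  2.24,  0.33,  2.35])]
oil 0.25 0.03 [array([0.02, 0.26, 2.34, 3.14, 0.78, 1.57]), array([0.02, 0.06, 2.37, 3.13, 0.61, 1.58]), array([ 0.02, -0.12,  2.38,  3.13,  0.44,  1.58])]
oi
[... 1187 characters left out ...]
,  2.74,  0.77,  1.79]), array([-0.29,  0.01,  2.37,  2.65,  0.62,  1.91]), array([-0.29, -0.16,  2.37,  2.49,  0.47,  2.09])]
c3 0.35 -0.16 [array([-0.16,  0.14,  2.33,  3.13,  0.55,  1.58]), array([-0.16, -0.04,  2.34,  3.13,  0.38,  1.58]), array([-0.16, -0.19,  2.33,  3.12,  0.22,  1.59])]
c3 0.35 -0.31 [array([-0.04,  0.17,  2.3 ,  3.61,  0.58,  1.27]), array([-0.04, -0.  ,  2.31,  3.75,  0.44,  1.1 ]), array([-0.04, -0.15,  2.29,  4.02,  0.33,  0.81])]
c3 0.35 -0.01 [array([-0.29,  0.13,  2.34,  2.66,  0.59,  1.88]), array([-0.29, -0.05,  2.35,  2.5 ,  0.45,  2.06]), array([-0.29, -0.2 ,  2.34,  2.21,  0.33,  2.38])]
4.7583 [0.55830961 0.30577395 0.30006112]
[274.87730619 199.00688239]
```

View pics/w1.png

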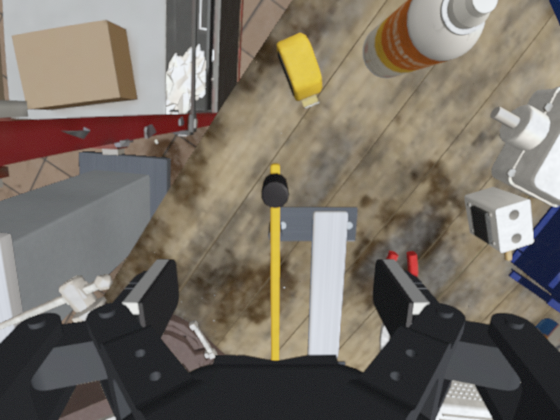

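The wrist view shows the knob at about (275,193), against a predicted (275,199). That is within a few mm, with the tape and spray clear. I'll grip it and push down.

```bash
python3 - <<'E'
from h import *
d=__import__('pickle').load(open('w1.pkl','rb')); print('strip end pred',proj(d,led(-.02,.17,.08)),proj(d,led(.02,.17,.08)))
def st(t=''):
    s=sensors.get_state(); print(t,round(s['clock'],1),s['tcp_pos'].round(4),s['contact_force'].round(1),round(float(s['gripper_width']),3),round(float(s['grip_force']),1))
    return s
bot.move_linear(KNOB+[0,0,.134]); st('at')
jaws.clamp(60); st('grip')
z=.134
while z>.074:
    z-=.006; bot.move_linear(KNOB+[0,0,z],max_speed=.05); s=st()
    if s['contact_force'][2]>22: break
bot.dwell(.4); st('held')
d=shot('scene','s1')
E
python3 - <<'E'
import cv2
s=cv2.imread('pics/s1.png')[180:300,220:380]
cv2.imwrite('pics/s1c.png',cv2.resize(s,None,fx=4,fy=4,interpolation=cv2.INTER_CUBIC))
E
```

```text
strip end pred [313.47583042 213.75980527] [348.25571575 213.69924888]
at 6.1 [0.5587 0.3068 0.1354] [ 0.  -0.6 -0. ] 0.999 0.0
grip 6.7 [0.5576 0.3065 0.1342] [-1.8 -0.6  3.2] 0.272 58.6
 6.9 [0.5576 0.3065 0.1274] [ 0.4  0.4 -1. ] 0.272 58.8
 7.2 [0.5576 0.3065 0.1213] [-0.4  0.3 -3.3] 0.276 58.9
 7.5 [0.5576 0.3064 0.1155] [-0.9  1.2 -2.8] 0.274 59.1
 7.7 [0.5576 0.3065 0.1096] [-1.9  1.  -3.1] 0.272 59.2
 8.0 [0.5576 0.3065 0.1037] [-2.1  0.4 -3.4] 0.275 59.3
 8.2 [0.5576 0.3065 0.0977] [-2.2  0.5 -3.2] 0.275 59.3
 8.5 [0.5576 0.3065 0.0917] [-3.4  0.7 -2.7] 0.274 59.3
 8.8 [0.5578 0.3066 0.0903] [-15.8  -5.   23.5] 0.273 61.8
held 9.2 [0.5578 0.3066 0.0903] [-16.8  -5.6  22.8] 0.276 61.8
```

View pics/s1c.png

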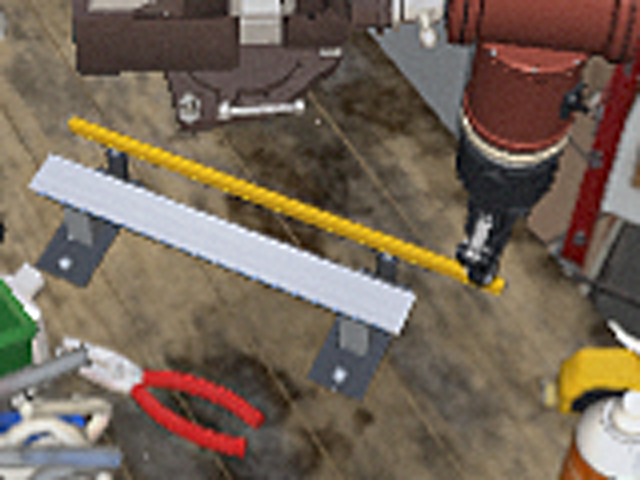

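```bash
python3 - <<'E'
from h import *
D=__import__('pickle').load(open('d0.pkl','rb'));S=D['scene']
for nm in('scene0','s1'):
    im=cv2.cvtColor(cv2.imread(f'pics/{nm}.png'),cv2.COLOR_BGR2HSV)
    m=(im[...,0]>18)&(im[...,0]<34)&(im[...,1]>150)&(im[...,2]>110)
    for c in(260,280,300):
        r=np.nonzero(m[190:250,c])[0]+190; print(nm,c,r.min(),r.max())
for z in(.122,.117,.077,.072): # bar's top-rear edge at column 280
    P=np.array([proj(S,led(-.059,y,z)) for y in np.linspace(-.2,.2,400)]); print(z,[P[np.abs(P[:,0]-c).argmin()].round(1)[1] for c in(260,280,300)])
E
```

```text
scene0 260 210 213
scene0 280 217 221
scene0 300 225 228
s1 260 217 221
s1 280 225 229
s1 300 233 236
0.122 [np.float64(210.1), np.float64(217.5), np.float64(225.0)]
0.117 [np.float64(211.0), np.float64(218.4), np.float64(225.9)]
0.077 [np.float64(217.9), np.float64(225.4), np.float64(232.9)]
0.072 [np.float64(218.7), np.float64(226.2), np.float64(233.8)]
```

The bar dropped about 46 mm and stopped hard, with 23 N against 6 N of friction, so it is fully down. I'll release it and go above the nearer cleaner.

```bash
cat >> h.py <<'E'
def st(t=''):
    s=sensors.get_state(); print(t,round(s['clock'],1),s['tcp_pos'].round(4),s['contact_force'].round(1),round(float(s['gripper_width']),3),round(float(s['grip_force']),1))
    return s
DL=.35
E
python3 - <<'E'
from h import *
jaws.ungrasp(); st('open')
bot.move_linear(KNOB+[0,0,.36],max_speed=.2)
p,q=pick('c2',-1,DL,.14); bot.move_ptp(p,q); st('above')
d=shot('wrist','w2')
c,o,a,r,g=CANS['c2']; c=np.array([*c,r]);a=np.array([*a,0])
im=cv2.imread('pics/w2.png')
for X,col in((c-a*.0615,(0,0,255)),(c+a*.0615,(0,255,0)),(c+a*o,(255,0,0))):
    u=proj(d,X); print(u.round(0)); cv2.circle(im,tuple(int(v) for v in u),3,col,-1)
cv2.imwrite('pics/w2m.png',im)
E
```

```text
open 9.9 [0.5579 0.3064 0.0858] [ 0.  -0.3 -0.8] 1.002 0.0
above 13.8 [ 0.4611 -0.3202  0.1452] [-0.3 -0.2 -0.4] 1.004 0.0
[277. 121.]
[277. 270.]
[277. 204.]
```

View pics/w2m.png

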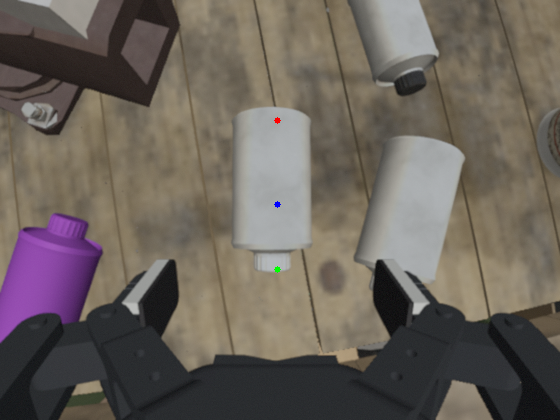

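The nearer cleaner's axis sits at column 271 against a predicted 277, about 4 mm off to the left; the cap end matches at row 270, so I'll shift the target. Since the transfer swings the wrist widely, I'll also fit a quick forward model to check it for clearance.

```bash
sed -i "s/'c2':((.4925,-.2832)/'c2':((.4897,-.2808)/" h.py; cat >> h.py <<'E'
def rots(q):
    Rz=lambda a:Ro.from_euler('z',a).as_matrix(); Ry=lambda a:Ro.from_euler('y',a).as_matrix()
    A=Rz(q[0]);B=A@Ry(q[1]);Cc=B@Ry(q[2]);W=Cc@Rz(q[3])@Ry(q[4]);return A,B,Cc,W,W@Rz(q[5])
def fitfk(samples):
    M=[];b=[]
    for q,p in samples:
        A,B,Cc,W,_=rots(q); M.append(np.c_[A,B[:,[0,2]],Cc[:,[0,2]],W[:,[2]]]); b.append(p)
    M=np.vstack(M);b=np.hstack(b); x=np.linalg.lstsq(M,b,rcond=None)[0]; return x,np.abs(M@x-b).max()
def fk(x,q):
    A,B,Cc,W,E=rots(q); w=np.c_[A,B[:,[0,2]],Cc[:,[0,2]]]@x[:7]
    el=np.c_[A,B[:,[0,2]]]@x[:5]; return el,w,w+W[:,2]*x[7],E
def headfor(y):
    P=led(0,y,0); return np.arctan2(P[1],P[0])-np.arcsin(.077/np.hypot(*P[:2]))
E
python3 - <<'E'
from h import *
S=[]
for n in CANS:
    for d in(.2,.35,.5):
        for l in(0,.1,.15):
            for pq in(pick(n,-1,d,l),place(n,-1,d,.1,l*.6,head=.3),place(n,-1,d,-.1,l*.6,head=-.2)):
                q=kinematics.solve_ik(*pq)
                if q is not None: S.append((np.array(q),pq[0]))
x,e=fitfk(S); print(x.round(4),e,len(S)); np.save('fk.npy',x)
s=sensors.get_state(); el,w,t,E=fk(x,s['joint_positions']); print(t,s['tcp_pos'],E.round(3)[:,2],'wrist',w)
q0=np.array(kinematics.solve_ik(*pick('c2',-1,DL,.2)))
q1=np.array(kinematics.solve_ik(*place('c2',-1,DL,.11,.1,head=headfor(.11))))
print(q0,q1)
for u in np.linspace(0,1,11):
    el,w,t,E=fk(x,q0+(q1-q0)*u)
    a=-E[:,0]*np.cos(DL)-E[:,2]*np.sin(DL) # cap dir
    g=t-E[:,2]*BACK; base=g-a*.07;cap=g+a*.053
    print(u.round(1),'tcp',t.round(3),'base',base.round(3),'cap',cap.round(3),'wrist',w.round(3),'el',el.round(2))
print('low wrist',fk(x,np.array(kinematics.solve_ik(*place('c2',-1,DL,.11,head=headfor(.11)))))[1])
E
```

```text
[-0.      0.0786  0.3111 -0.      0.4116  0.0524  0.5477  0.3339] 6.38378239159465e-16 70
[ 0.46113914 -0.32016861  0.14514784] [ 0.46113914 -0.32016861  0.14514784] [ 0.223  0.261 -0.939] wrist [ 0.38671738 -0.40715195  0.45881089]
[-0.9906063   0.10809212  1.75008816  0.3409443   1.39548322 -0.362089  ] [ 0.2053023  -0.11281816  2.30822375  3.12651077  0.2746359   1.58382011]
0.0 tcp [ 0.444 -0.334  0.201] base [ 0.395 -0.29   0.198] cap [ 0.473 -0.376  0.238] wrist [ 0.37  -0.421  0.515] el [0.09 0.01 0.72]
0.1 tcp [ 0.554 -0.247  0.221] base [ 0.514 -0.195  0.218] cap [ 0.568 -0.3    0.254] wrist [ 0.407 -0.361  0.499] el [0.08 0.02 0.72]
0.2 tcp [ 0.639 -0.161  0.258] base [ 0.61  -0.102  0.263] cap [ 0.639 -0.22   0.278] wrist [ 0.435 -0.299  0.482] el [0.07 0.04 0.72]
0.3 tcp [ 0.7   -0.082  0.301] base [ 0.681 -0.022  0.322] cap [ 0.687 -0.144  0.303] wrist [ 0.453 -0.234  0.466] el [0.06 0.05 0.72]
0.4 tcp [ 0.738 -0.016  0.342] base [0.728 0.036 0.381] cap [ 0.715 -0.072  0.324] wrist [ 0.462 -0.17   0.45 ] el [0.05 0.06 0.72]
0.5 tcp [0.758 0.036 0.372] base [0.756 0.071 0.428] cap [ 0.726 -0.007  0.337] wrist [ 0.462 -0.106  0.434] el [0.03 0.07 0.72]
0.6 tcp [0.763 0.075 0.384] base [0.769 0.087 0.449] cap [0.724 0.054 0.339] wrist [ 0.453 -0.045  0.419] el [0.01 0.08 0.72]
0.7 tcp [0.754 0.109 0.376] base [0.768 0.093 0.438] cap [0.709 0.11  0.331] wrist [0.436 0.012 0.403] el [-0.01  0.08  0.72]
0.8 tcp [0.734 0.14  0.347] base [0.753 0.101 0.396] cap [0.684 0.162 0.314] wrist [0.411 0.065 0.388] el [-0.03  0.08  0.72]
0.9 tcp [0.7   0.176 0.3  ] base [0.72  0.119 0.326] cap [0.649 0.212 0.288] wrist [0.38  0.112 0.372] el [-0.04  0.08  0.72]
1.0 tcp [0.65  0.217 0.243] base [0.667 0.153 0.242] cap [0.604 0.258 0.256] wrist [0.344 0.152 0.357] el [-0.06  0.07  0.72]
low wrist [0.34357231 0.15183025 0.25729272]
```

```bash
cat >> h.py <<'E'
FK=np.load('fk.npy')
def checkpath(n,q0,q1):
    off=None; g=CANS[n][4]; H=.123 if n!='oil' else .103; r=CANS[n][3]; out=[]
    s=sensors.get_state(); w=s['eef_rot']; Rt=Ro.from_quat(np.r_[w[1:],w[0]]).as_matrix(); off=rots(s['joint_positions'])[4].T@Rt
    for u in np.linspace(0,1,41):
        el,wr,t,E=fk(FK,q0+(q1-q0)*u); E=E@off
        a=-E[:,0]*np.cos(DL)-E[:,2]*np.sin(DL); G=t-E[:,2]*BACK
        low=min((G-a*g)[2],(G+a*(H-g))[2])-r*np.sqrt(1-a[2]**2)
        out.append((*G,min(low,t[2]),a[2]))
    return np.array(out)
def grab(n):
    p,q=pick(n,-1,DL,0); bot.move_linear(p,max_speed=.08); st('down'); jaws.clamp(50); st('clamp')
    p,q=pick(n,-1,DL,.03); bot.move_linear(p+[0,0,.15],max_speed=.12); return st('lift')
def lower(n,y):
    hd=headfor(y); p,q=place(n,-1,DL,y,.008,head=hd); bot.move_linear(p,max_speed=.06); bot.dwell(.2); f0=st('pre')['contact_force'][2]
    z=.008
    while z>-.014:
        z-=.002; bot.move_linear(place(n,-1,DL,y,z,head=hd)[0],max_speed=.02); s=sensors.get_state()
        if s['contact_force'][2]-f0>5: break
    st(f'touch {z:.3f}')
def release(n,y):
    hd=headfor(y); p=sensors.get_state()['tcp_pos']; jaws.ungrasp(); bot.dwell(.2); st('open')
    zt=place(n,-1,DL,y,0,head=hd); h=np.array([np.cos(hd),np.sin(hd),0])
    z=h*np.cos(DL)-UP*np.sin(DL); bot.move_linear(p-z*.10,max_speed=.08); st('back')
E
python3 - <<'E'
from h import *
n,y='c2',.11
grab(n)
q1=np.array(kinematics.solve_ik(*place(n,-1,DL,y,.1,head=headfor(y))))
o=checkpath(n,sensors.get_state()['joint_positions'],q1); print(o[::4].round(3)); print(o[:,3].min())
shot('wrist','w3')
E
```

```text
down 15.7 [ 0.4891 -0.2822  0.0137] [0.1 0.8 0.3] 0.999 0.0
clamp 16.1 [ 0.489  -0.2822  0.014 ] [-3.2 -1.3  5.5] 0.761 55.1
lift 17.7 [ 0.4818 -0.2892  0.1905] [-0.8  0.  -2.4] 0.758 55.4
[[ 0.477 -0.295  0.21   0.177 -0.   ]
 [ 0.57  -0.206  0.23   0.185 -0.242]
 [ 0.64  -0.122  0.263  0.21  -0.448]
 [ 0.69  -0.048  0.303  0.246 -0.557]
 [ 0.721  0.013  0.34   0.284 -0.524]
 [ 0.736  0.059  0.366  0.317 -0.341]
 [ 0.739  0.094  0.377  0.342 -0.037]
 [ 0.729  0.122  0.37   0.316  0.327]
 [ 0.709  0.148  0.343  0.272  0.669]
 [ 0.677  0.178  0.302  0.224  0.912]
 [ 0.631  0.213  0.25   0.18   1.   ]]
0.1771750080117373
```

View pics/w3.png

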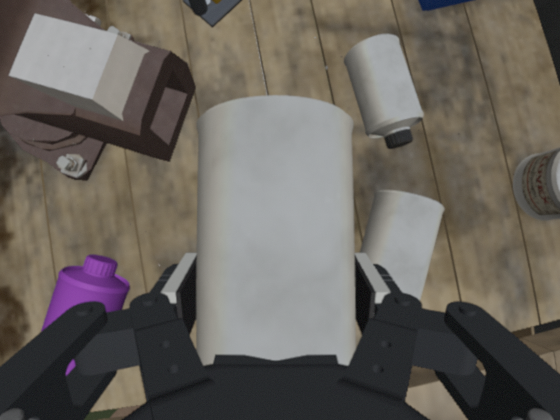

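The can is gripped square, at a width of 64.6 mm. I'll carry it to the left place and look before releasing.

```bash
cat >> h.py <<'E'
def combo(name,box=(160,300,210,370)):
    a=cv2.cvtColor(shot('scene')['img'],cv2.COLOR_RGB2BGR)[box[0]:box[1],box[2]:box[3]]; b=cv2.cvtColor(shot('wrist')['img'],cv2.COLOR_RGB2BGR)
    a=cv2.resize(a,(400,int(400*a.shape[0]/a.shape[1])),interpolation=cv2.INTER_CUBIC); b=cv2.resize(b,(400,300)); o=np.zeros((max(a.shape[0],300),800,3),np.uint8)
    o[:a.shape[0],:400]=a;o[:300,400:]=b; cv2.imwrite(f'pics/{name}.png',o)
E
python3 - <<'E'
from h import *
n,y='c2',.11
p,q=place(n,-1,DL,y,.1,head=headfor(y)); bot.move_ptp(p,q); st('over')
lower(n,y); combo('p1')
E
```

```text
over 20.1 [0.6509 0.2168 0.2435] [ 0.3 -0.4 -1.2] 0.756 55.4
pre 22.0 [0.6505 0.2172 0.1513] [-0.1 -0.4 -2.2] 0.757 55.4
touch -0.004 23.5 [0.652  0.2174 0.1418] [-3.5 -1.6  7. ] 0.759 55.9
```

View pics/p1.png

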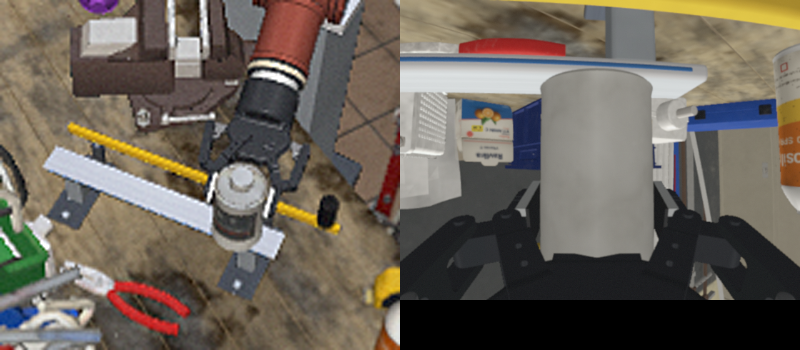

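The can stands centred on the strip at crop (237,205), and its rim is parallel to the strip in the wrist view. I'll release it, back off, and check the path to the second cleaner.

```bash
cat >> h.py <<'E'
def tpath(qs,k=6):
    for a,b in zip(qs[:-1],qs[1:]):
        for u in np.linspace(0,1,k)[1:]:
            el,w,t,E=fk(FK,a+(b-a)*u); print('   ',t.round(3),'w',w.round(2))
E
python3 - <<'E'
from h import *
release('c2',.11); 
q=sensors.get_state()['joint_positions'].copy(); qa=q.copy(); qa[1]-=.4; qa[2]-=.1
for n in('c3','oil'):
    qb=np.array(kinematics.solve_ik(*pick(n,-1,DL,.14))); print(n,q.round(2),qa.round(2),qb.round(2)); tpath([q,qa,qb])
E
```

```text
open 24.1 [0.6502 0.2171 0.1385] [ 0.1 -0.3  0.2] 1.003 0.0
back 25.5 [0.5603 0.1978 0.1761] [0.6 0.3 0.1] 0.997 0.0
c3 [ 0.2  -0.18  2.54  3.13  0.44  1.58] [ 0.2  -0.58  2.44  3.13  0.44  1.58] [-0.95  0.32  1.61  0.37  1.22 -0.1 ]
    [0.578 0.202 0.238] w [0.26 0.13 0.32]
    [0.59  0.204 0.302] w [0.27 0.14 0.35]
    [0.595 0.205 0.367] w [0.27 0.14 0.38]
    [0.594 0.205 0.433] w [0.27 0.14 0.42]
    [0.586 0.203 0.499] w [0.26 0.13 0.45]
    [0.662 0.16  0.545] w [0.35 0.07 0.48]
    [0.727 0.1   0.51 ] w [ 0.42 -0.03  0.49]
    [ 0.751 -0.016  0.403] w [ 0.46 -0.16  0.49]
    [ 0.691 -0.194  0.262] w [ 0.47 -0.31  0.48]
    [ 0.52  -0.399  0.145] w [ 0.42 -0.46  0.46]
oil [ 0.2  -0.18  2.54  3.13  0.44  1.58] [ 0.2  -0.58  2.44  3.13  0.44  1.58] [-0.69  0.51  1.36  0.35  1.36 -0.32]
    [0.578 0.202 0.238] w [0.26 0.13 0.32]
    [0.59  0.204 0.302] w [0.27 0.14 0.35]
    [0.595 0.205 0.367] w [0.27 0.14 0.38]
    [0.594 0.205 0.433] w [0.27 0.14 0.42]
    [0.586 0.203 0.499] w [0.26 0.13 0.45]
    [0.666 0.201 0.567] w [0.36 0.09 0.49]
    [0.738 0.186 0.541] w [0.46 0.01 0.51]
    [0.782 0.108 0.427] w [ 0.54 -0.1   0.51]
    [ 0.761 -0.057  0.271] w [ 0.59 -0.24  0.49]
    [ 0.648 -0.286  0.141] w [ 0.6  -0.39  0.45]
```

```bash
cat >> h.py <<'E'
def goabove(n):
    q=sensors.get_state()['joint_positions'].copy(); qa=q.copy(); qa[1]-=.4; qa[2]-=.1; bot.move_j(list(qa))
    bot.move_ptp(*pick(n,-1,DL,.14)); st('above')
def marked(n,name):
    d=shot('wrist'); im=cv2.cvtColor(d['img'],cv2.COLOR_RGB2BGR)
    c,o,a,r,g=CANS[n]; a=np.array([*a,0]);a/=np.linalg.norm(a); G=np.array([*c,r])+a*o; H=.103 if n=='oil' else .123
    lat=np.cross(UP,a)
    for X,col in((G-a*g,(0,0,255)),(G+a*(H-g),(0,255,0)),(G,(255,0,0)),(G+lat*.01,(255,255,0))):
        u=proj(d,X); print(u.round(0)); cv2.circle(im,tuple(int(v) for v in u),3,col,-1)
    cv2.imwrite(f'pics/{name}.png',im)
E
python3 - <<'E'
from h import *
goabove('c3'); marked('c3','w4')
E
```

```text
above 29.2 [ 0.5205 -0.3984  0.145 ] [0.1 0.  0.1] 1.001 0.0
[278. 120.]
[278. 269.]
[278. 204.]
[291. 204.]
```

View pics/w4.png

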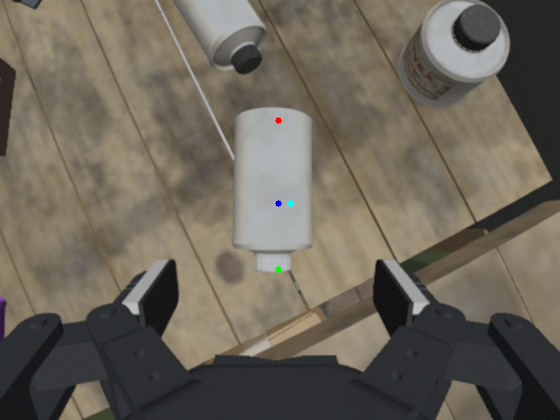

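The second cleaner is centred at column 273 against 278, about 4 mm to the left again, so I'll apply the same shift to it and the oil can. Then grab and carry it to the middle place.

```bash
sed -i "s/(.561,-.372)/(.5588,-.3687)/; s/(.6702,-.241)/(.6666,-.2392)/" h.py
python3 - <<'E'
from h import *
n,y='c3',-.01
grab(n)
p,q=place(n,-1,DL,y,.1,head=headfor(y)); q1=np.array(kinematics.solve_ik(p,q))
o=checkpath(n,sensors.get_state()['joint_positions'],q1); print(o[::4].round(3))
X=(o[:,:2]-C)@np.c_[EX[:2],EY[:2]]; near=np.linalg.norm(X-[0,.11],axis=1)<.14; print('near',o[near,3].min() if near.any() else None)
if not near.any() or o[near,3].min()>.225 :
    bot.move_ptp(p,q); st('over'); lower(n,y); combo('p2')
E
```

```text
down 31.1 [ 0.5579 -0.3698  0.0138] [-0.1  0.5  1.1] 1.001 0.0
clamp 31.4 [ 0.558  -0.3701  0.0141] [-1.7 -0.9  4.8] 0.759 55.6
lift 33.1 [ 0.5488 -0.3746  0.1903] [-0.3  0.2 -1.7] 0.755 55.4
[[ 0.543 -0.379  0.21   0.177  0.   ]
 [ 0.628 -0.288  0.234  0.189 -0.247]
 [ 0.693 -0.204  0.27   0.218 -0.431]
 [ 0.737 -0.133  0.311  0.256 -0.505]
 [ 0.762 -0.077  0.347  0.295 -0.441]
 [ 0.771 -0.035  0.373  0.328 -0.243]
 [ 0.767 -0.005  0.383  0.346  0.055]
 [ 0.751  0.017  0.374  0.316  0.394]
 [ 0.726  0.039  0.346  0.273  0.705]
 [ 0.689  0.063  0.303  0.226  0.922]
 [ 0.642  0.094  0.25     nan  1.   ]]
near nanh.py:67: RuntimeWarning: invalid value encountered in sqrt
  low=min((G-a*g)[2],(G+a*(H-g))[2])-r*np.sqrt(1-a[2]**2)
```

```bash
python3 - <<'E'
from h import *
n,y='c3',-.01
bot.move_ptp(*place(n,-1,DL,y,.1,head=headfor(y))); st('over'); lower(n,y); combo('p2')
E
```

```text
over 35.4 [0.6627 0.0938 0.2435] [ 0.9 -0.6 -1.5] 0.757 55.2
pre 37.3 [0.6623 0.0941 0.1512] [-0.3 -0.4 -2. ] 0.758 55.2
touch -0.004 38.8 [0.6638 0.0942 0.1418] [-3.  -0.5  8.7] 0.754 55.9
```

View pics/p2.png

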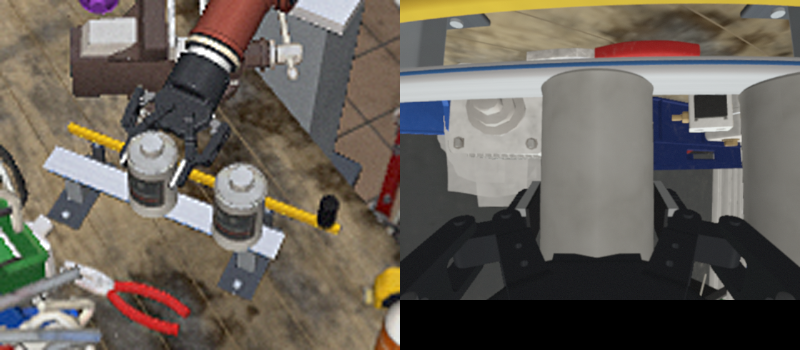

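Both cleaners are upright and centred on the strip, at crop (238,205) and (152,172). I'll release and fetch the oil can for the right place.

```bash
python3 - <<'E'
from h import *
release('c3',-.01)
q=sensors.get_state()['joint_positions'].copy(); qa=q.copy(); qa[1]-=.4; qa[2]-=.1
tpath([q,qa,np.array(kinematics.solve_ik(*pick('oil',-1,DL,.14)))])
goabove('oil'); marked('oil','w5')
E
```

```text
open 39.5 [0.662  0.094  0.1385] [ 0.  -0.   0.9] 1.002 0.0Traceback (most recent call last):
  File "<stdin>", line 2, in <module>
  File "h.py", line 83, in release
    z=h*np.cos(DL)-UP*np.sin(DL); bot.move_linear(p-z*.10,max_speed=.08); st('back')
                                  ~~~~~~~~~~~~~~~^^^^^^^^^^^^^^^^^^^^^^^
rig.Unreachable: the arm cannot follow that straight line within its joint ranges
```

```bash
python3 - <<'E'
from h import *
s=sensors.get_state();p=s['tcp_pos'];w=s['eef_rot'];z=Ro.from_quat(np.r_[w[1:],w[0]]).as_matrix()[:,2]
for b in(.085,.07,.06,.05):
    try: bot.move_linear(p-z*b,max_speed=.08); print('back',b); break
    except bot.Unreachable: pass
st()
if b>=.06:
    q=sensors.get_state()['joint_positions'].copy(); qa=q.copy(); qa[1]-=.4; qa[2]-=.1
    tpath([q,qa,np.array(kinematics.solve_ik(*pick('oil',-1,DL,.14)))])
    goabove('oil'); marked('oil','w5')
E
```

```text
back 0.085
 40.7 [0.5825 0.0919 0.1679] [ 0.7 -0.1  0.3] 0.998 0.0
    [0.602 0.092 0.229] w [0.28 0.08 0.31]
    [0.615 0.093 0.292] w [0.28 0.08 0.34]
    [0.621 0.093 0.357] w [0.29 0.08 0.37]
    [0.621 0.093 0.423] w [0.29 0.08 0.41]
    [0.613 0.093 0.489] w [0.28 0.08 0.44]
    [0.688 0.104 0.556] w [0.37 0.03 0.48]
    [0.752 0.107 0.53 ] w [ 0.45 -0.04  0.5 ]
    [0.783 0.053 0.418] w [ 0.52 -0.14  0.5 ]
    [ 0.753 -0.083  0.267] w [ 0.57 -0.26  0.49]
    [ 0.644 -0.284  0.141] w [ 0.59 -0.39  0.45]
above 44.2 [ 0.6447 -0.2835  0.1411] [ 0.2  0.  -0.1] 1.0 0.0
[277. 139.]
[277. 264.]
[277. 205.]
[289. 205.]
```

View pics/w5.png

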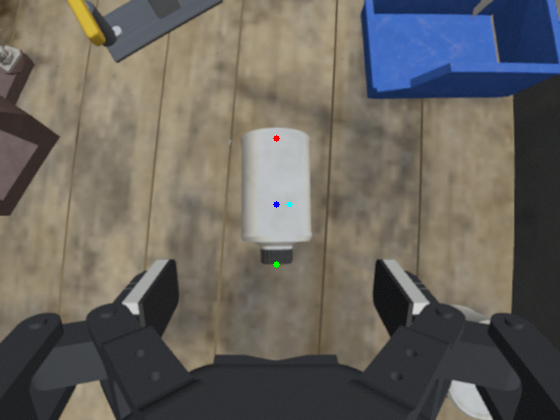

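The oil can is centred at column 276 as predicted. I'll grab it and check its path, including the blue tray behind.

```bash
python3 - <<'E'
from h import *
n,y='oil',-.13
grab(n)
p,q=place(n,-1,DL,y,.1,head=headfor(y)); q1=np.array(kinematics.solve_ik(p,q))
o=checkpath(n,sensors.get_state()['joint_positions'],q1); print(o[::4].round(3))
bot.move_linear(sensors.get_state()['tcp_pos']+[-.06,.02,.06],max_speed=.12) 
o=checkpath(n,sensors.get_state()['joint_positions'],q1); print(o[::4].round(3))
E
```

```text
down 46.2 [ 0.6659 -0.2416  0.0099] [ 0.6  1.  -0.8] 0.995 0.0
clamp 46.6 [ 0.6659 -0.2417  0.01  ] [-1.4 -1.4  3.1] 0.661 53.5
lift 48.2 [ 0.6606 -0.2501  0.1862] [ 0.1 -0.5 -1.9] 0.668 53.3
[[ 0.657 -0.257  0.206  0.177 -0.   ]
 [ 0.711 -0.168  0.23   0.19  -0.249]
 [ 0.753 -0.095  0.267  0.22  -0.46 ]
 [ 0.783 -0.042  0.31   0.259 -0.569]
 [ 0.8   -0.012  0.35   0.3   -0.535]
 [ 0.805 -0.001  0.377  0.333 -0.348]
 [ 0.799 -0.004  0.387  0.356 -0.039]
 [ 0.78  -0.015  0.376  0.331  0.328]
 [ 0.749 -0.027  0.344  0.286  0.671]
 [ 0.707 -0.032  0.295  0.233  0.913]
 [ 0.654 -0.026  0.235  0.18   1.   ]]
[[ 0.597 -0.237  0.265  0.236 -0.   ]
 [ 0.658 -0.151  0.281  0.24  -0.254]
 [ 0.706 -0.08   0.311  0.263 -0.473]
 [ 0.741 -0.029  0.349  0.297 -0.593]
 [ 0.764 -0.001  0.384  0.332 -0.566]
 [ 0.775  0.007  0.407  0.361 -0.381]
 [ 0.775  0.001  0.411  0.379 -0.068]
 [ 0.763 -0.013  0.395  0.35   0.308]
 [ 0.738 -0.027  0.357  0.298  0.661]
 [ 0.702 -0.033  0.301  0.239  0.911]
 [ 0.654 -0.026  0.235  0.18   1.   ]]
```

```bash
python3 - <<'E'
from h import *
n,y='oil',-.13
bot.move_ptp(*place(n,-1,DL,y,.1,head=headfor(y))); st('over'); lower(n,y); combo('p3')
E
```

```text
over 51.4 [ 0.6739 -0.0292  0.2286] [ 0.1  0.5 -1.3] 0.664 53.2
pre 53.3 [ 0.6735 -0.029   0.1362] [-0.4 -0.2 -1.1] 0.664 53.2
touch -0.002 54.6 [ 0.6742 -0.0292  0.1274] [-2.4 -0.6  5.5] 0.664 53.8
```

View pics/p3.png

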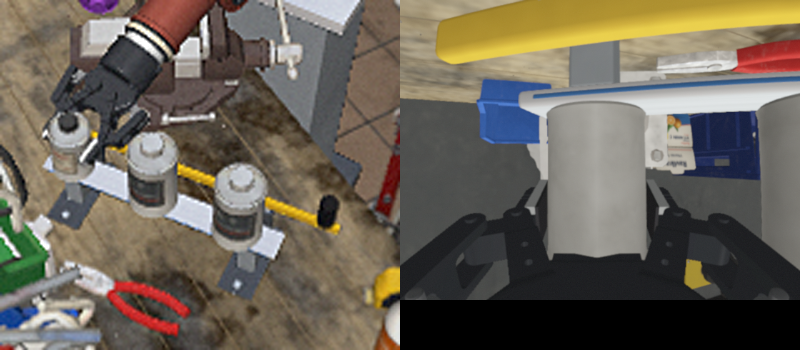

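All three cans stand on the strip, with the oil can at crop (70,145). I'll release it, back off, and go to the knob.

```bash
python3 - <<'E'
from h import *
jaws.ungrasp(); bot.dwell(.2); s=st('open');p=s['tcp_pos'];w=s['eef_rot'];z=Ro.from_quat(np.r_[w[1:],w[0]]).as_matrix()[:,2]
for b in(.1,.085,.07,.06):
    try: bot.move_linear(p-z*b,max_speed=.08); print('back',b); break
    except bot.Unreachable: pass
q=sensors.get_state()['joint_positions'].copy(); qa=q.copy(); qa[1]-=.4; qa[2]-=.1
qk=np.array(kinematics.solve_ik(KNOB+[0,0,.32],quat(EY,-UP)))
print(qk); tpath([q,qa,qk],9)
if b>=.06 : bot.move_j(list(qa)); st('up')
E
```

```text
open 55.3 [ 0.6733 -0.029   0.1257] [0.1 0.1 0.9] 1.007 0.0
back 0.1
[ 3.78566296e-01  2.07313312e-01  1.37734438e+00 -4.44089210e-16
  1.55693496e+00  2.83566296e-01]
    [ 0.594 -0.016  0.197] w [0.28 0.03 0.29]
    [ 0.605 -0.018  0.236] w [0.28 0.03 0.31]
    [ 0.613 -0.02   0.275] w [0.29 0.03 0.33]
    [ 0.619 -0.021  0.315] w [0.29 0.03 0.35]
    [ 0.622 -0.021  0.355] w [0.29 0.03 0.37]
    [ 0.623 -0.021  0.396] w [0.29 0.03 0.39]
    [ 0.621 -0.021  0.437] w [0.29 0.03 0.41]
    [ 0.616 -0.02   0.478] w [0.29 0.03 0.43]
    [0.648 0.094 0.559] w [0.33 0.05 0.47]
    [0.651 0.224 0.598] w [0.37 0.07 0.5 ]
    [0.626 0.344 0.588] w [0.41 0.09 0.54]
    [0.586 0.429 0.536] w [0.45 0.13 0.57]
    [0.547 0.463 0.46 ] w [0.48 0.17 0.59]
    [0.526 0.444 0.383] w [0.51 0.21 0.62]
    [0.53  0.385 0.33 ] w [0.54 0.26 0.64]
    [0.558 0.306 0.32 ] w [0.56 0.31 0.65]
up 57.9 [ 0.616  -0.0202  0.4755] [ 0.1 -0.4  0.7] 1.004 0.0
```

```bash
python3 - <<'E'
from h import *
bot.move_ptp(KNOB+[0,0,.32],quat(EY,-UP)); st('above')
bot.move_linear(KNOB+[0,0,.18],max_speed=.15); bot.move_linear(KNOB+[0,0,.090],max_speed=.05); st('at')
jaws.clamp(60); st('grip')
z=.090
while z<.15:
    z+=.006; bot.move_linear(KNOB+[0,0,z],max_speed=.04); s=st()
    if s['contact_force'][2]<-25: break
combo('g1')
E
```

```text
above 60.5 [0.5577 0.3065 0.3198] [-0.2  1.   0.2] 1.001 0.0
at 63.5 [0.5581 0.3066 0.0904] [-0.4  0.3 -0. ] 1.001 0.0
grip 64.1 [0.5576 0.3065 0.0902] [-3.  -0.8  4.2] 0.274 58.7
 64.4 [0.5576 0.3064 0.0956] [ 0.4  0.3 -4.4] 0.274 59.6
 64.7 [0.5576 0.3064 0.102 ] [-0.8  1.  -5.2] 0.272 59.6
 65.0 [0.5576 0.3065 0.1083] [-2.5  0.3 -3.3] 0.273 59.8
 65.3 [0.5576 0.3064 0.1145] [-2.7  0.3 -3. ] 0.274 60.0
 65.6 [0.5577 0.3064 0.1205] [-3.8 -0.2 -2.8] 0.271 60.1
 65.9 [0.5576 0.3064 0.1265] [-4.1 -0.7 -2.5] 0.271 60.1
 66.2 [0.5577 0.3064 0.1325] [-4.7 -1.  -2.8] 0.272 60.1
 66.5 [0.5577 0.3064 0.1385] [-4.8 -1.5 -3.3] 0.272 60.1
 66.8 [0.5575 0.3064 0.1407] [  4.7   3.4 -22.4] 0.27 66.2
 67.1 [0.5574 0.3059 0.1421] [ 16.1   7.8 -46. ] 0.274 63.7
```

View pics/g1.png

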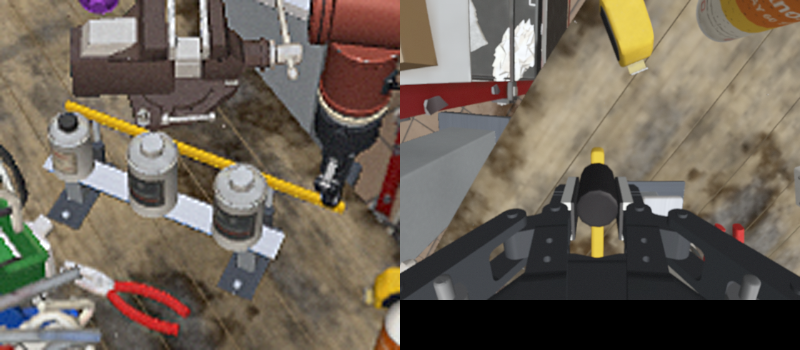

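The guard travelled its full 50 mm to the upper stop, and the cans still stand. I'll relieve the load, release, retreat and verify.

```bash
python3 - <<'E'
from h import *
bot.move_linear(KNOB+[0,0,.1425],max_speed=.02); st('relieved')
jaws.ungrasp(); bot.dwell(.3); st('open')
bot.move_linear(KNOB+[0,0,.34],max_speed=.12)
bot.move_j([-.9,-.1,1.5,0,1.6,0]); bot.dwell(.3); st('away')
a=shot('scene','f0'); b=shot('top','f1')
im=cv2.cvtColor(a['img'],cv2.COLOR_RGB2HSV)
m=(im[...,0]>18)&(im[...,0]<34)&(im[...,1]>150)&(im[...,2]>110)
for c in(260,280,300,330):
    r=np.nonzero(m[190:250,c])[0]+190; print(c,r)
A=cv2.imread('pics/f0.png')[160:300,210:400];B=cv2.imread('pics/f1.png')[110:230,110:330]
o=np.zeros((300,800,3),np.uint8);A=cv2.resize(A,(400,295),interpolation=2);B=cv2.resize(B,(400,218),interpolation=2);o[:295,:400]=A;o[:218,400:]=B;cv2.imwrite('pics/f.png',o)
E
```

```text
relieved 67.7 [0.5576 0.306  0.1417] [  1.4   0.7 -17.2] 0.27 66.7
open 68.7 [0.5578 0.3065 0.1424] [-0.5 -0.3  0.3] 1.001 0.0
away 73.3 [ 0.4066 -0.3854  0.4315] [-0.5  0.  -0.7] 1.0 0.0
260 [209 210 211 212]
280 [216 217]
300 [224 225 226]
330 [235 236 237 238 239]
```

View pics/f.png

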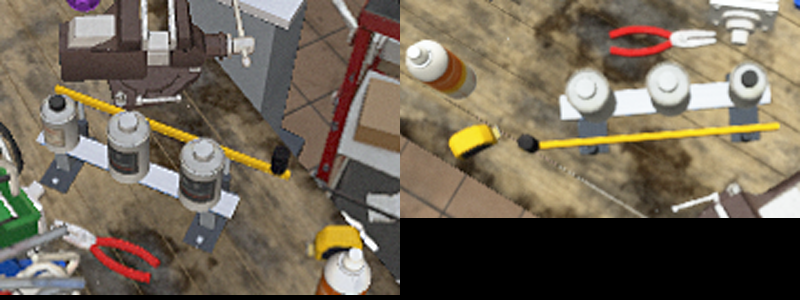

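The guard is back up: its rows are 209, 216 and 224, against 210, 217 and 225 at the start. The cans stand upright at crop (60,125), (127,145) and (200,175). The tape measure, spray and pliers look untouched, and the arm is clear.

```bash
python3 -c "
from h import *
print(workorder.sign_off())"
```

```text
the job is handed in; nothing more can be done
None
```

The job is handed in: all three fallen cans stand cap up on the ledge, the guard is back up, the arm is clear of everything, and the tape measure, aerosol can and pliers look untouched; sign-off gave no verdict.

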